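# Clamp a glued stone in the bonding press with its squeeze-release lever

## Task

The stone in the cream bonding press has just been glued to its glass slide: clamp it by squeezing the red release in the lever's grip and swinging the lever down until the sprung foot presses on the glass with about 15 N (the yellow band above the foot is roughly half hidden). Then let the release spring out so that the lever is locked in a notch and stays down by itself, and move your hand away. Do not ram the foot down hard (the glass cracks), and leave everything else on the bench where it is.

Things in the scene. Friction and masses are not known exactly. Their poses are not given: they have to be found in the camera images.
- press: Cream bench press, bolted down. Origin: under its base, straight below the lever's pivot; own z up. The lever sticks out to own -x; the ram and stone stand at own x = +125 mm. Base plate own x -70 to 200, 150 mm wide, 20 high; column and gear housing own x -25 to 151, 72 wide, up to 218 high; ram top up to 296 high. A toothed steel quadrant stands 30 mm to own -y of the lever, within 113 mm of the pivot.
- pivot (a point): Point on the lever's pivot axis, 150 mm above the bench, in the mid-plane of the lever. The axis is horizontal along the press's own y.
- grip (a point): Middle of the lever's grip, 165 mm from the pivot, midway between its outer sides when the release is fully squeezed. Own -x points outwards along the lever, own y along the pivot axis. Grip 85 mm long (120 to 205 mm from the pivot), 22 to 26 high, flat sided: black fixed side at own y = +16 mm; the red release bar on the own -y side. 42 mm wide with the release free, 33 squeezed.
- release_bar (a point): Middle of the outer face of the red release bar (72 x 22 mm, on the press's own -y side of the grip, 165 mm from the pivot): 26 mm from the grip's mid-plane when free, 17 mm when squeezed home. It is pressed straight into the grip, towards own +y.
- lever (a joint): Lever angle, rad: 0 fully up (0.9 rad above level), grows as it swings down, 1.0 at the lower stop. A return spring lifts it (2 to 3 N at the grip); the foot adds its force x 0.08 m of torque. An oil damper resists motion (3 N m per rad/s): judge forces at rest. Spring pins lock it both ways in notches 0.08 apart (0, 0.08 .. 0.96; play 0.01). Let go, it creeps up (0.1 to 0.6 rad/s) to the next notch the pins can enter.
- release (a joint): Travel of the red release bar, m: 0 out (pins in the notches, lever locked), 0.009 squeezed home; the pins clear the teeth from about 0.005. Spring 7 N at first, 13 N home. Below 0.003 the pins are properly in.
- head: Steel ram with a dark sleeve at its lower end, geared to the lever: down 80 mm per rad. Origin: centre of the sleeve's lower rim, 133 mm above the bench at lever 0. It carries the sprung foot: black rubber disc 44 mm across on a yellow stem, its lower face 28 mm under the origin when free; 16 mm of yellow then shows.
- sleeve (a point): Same point as the ram's origin (sleeve's lower rim). The foot's stem springs up into the sleeve by at most 16 mm: 5 N at first touch, then 1.5 N per mm more, so 15 N at 7 mm (half the yellow band hidden); past 16 mm it is solid and the force shoots up.
- nest (a point): Top of the base plate under the ram, 20 mm above the bench. The stone (58 x 48 mm, red-brown, a glass slide on top) stands here in a shallow nest. Its height is not known in advance: the glass lies 33 to 53 mm above this point, so the foot touches at a lever angle somewhere from 0.40 to 0.65 rad.
- slab: Bystander: spare brick-red stone 75 x 50 x 40 mm, loose. Origin: centre of its underside.
- dish: Bystander: shallow glass dish, 90 mm across, 18 mm high, loose. Origin: underside.
- jar: Bystander: amber jar with blue cap, 64 mm across, 90 mm high, loose. Origin: underside.
- beaker: Bystander: glass beaker, 72 mm across, 95 mm high, loose. Origin: underside.
- hammer: Bystander: hammer with orange handle lying on the bench, loose.
- slide_box: Bystander: wooden slide box 100 x 75 x 34 mm, loose. Origin: underside.
- pencil: Bystander: blue pencil 150 mm long, lying on the bench, loose.

How it is judged:
By the outcome, as a careful person would: the job done as asked, in the order asked, and still so for the second after the job is handed in, with the robot touching nothing.
It also fails if it takes over 51 s, if anything falls off the work surface, if the arm or the gripper's body presses on something with over 40 N, if the wrist force passes 120 N, or if a joint passes its speed limit or range.

## Robot

A 6-joint arm with a two-finger parallel gripper is mounted at the origin on the work surface. World frame = base frame: x ahead of the robot, y to its left, z up, the work surface at z = 0. Lengths are in m, angles in degrees, forces in N, time in s.
With the tool pointing down it reaches from about 0.35 to 0.925 m from the base axis. Payload 6.4 kg.
Tool frame: the origin (TCP) lies at the very end of the fingers, on their centre line; the grasp point (between the pads) lies bot.grip_depth behind it (bot.grip_depth is the distance from the TCP to the grasp point, in m); y points along the fingers, x is the direction in which the jaws open and shut, and the axes are right-handed (so a half turn about y gives the same grasp; the last joint's range is limited). The gripper opens to 94 mm and grips with 3 to 60 N. Pads are 16 mm wide; open, the fingers measure 119 mm over their backs; the gripper's body (75 mm by 177 mm) begins 78 mm behind the grasp point.
Start: joints at [-86.58, 14.043, 89.255, -0, 76.702, -9.975], TCP at [0.151, -0.632, 0.205] pointing down, gripper open.
Joint ranges: [-179.41, 179.41], [-58.25, 129.5], [7.25, 145.43], [-54.29, 234.29], [11.92, 165.04], [-157.13, 157.13]. Speed limits (degrees/s): [147.25, 147.25, 180, 180, 180, 180].

## Interface

Orientations are given as [roll, pitch, yaw] about the fixed x, y, z axes, in that order (R = Rz(yaw) Ry(pitch) Rx(roll)).
In Python, from cell import bot, imaging, order, finder gives the robot as it stands. The module is installed in compiled form; this text tells all that it offers.
- The arm moves only by the tool apply_moves, never from a script. Its argument "moves" is a list of rows, each a list of 3 entries, a list of its own where there are three numbers: the shift along the world's x, y, z in mm, then the turn, a rotation vector about the world's x, y, z in rad, then the finger opening in mm, from 0 to 94. A call has exactly 5 rows; each row is the pose to reach, as a shift and turn from the pose measured when the call began; what a row does not reach only later rows make up. A row lasts 1/10 s, in which the tool goes at most 50 mm and 8.59 degrees, less where a joint would pass 70% of its speed; a pose out of reach is approached as far as the arm can. A call with a gripper value outside its range is refused whole. The fingers move at their own pace and stop on an object; the grip force is fixed at half the most. Time passes only in rows, so rows that repeat a pose let the fingers close, or fill a call up. It gives the time, the measured TCP pose, the force and the opening at its end, in the units of the state.
- bot.get_state(): the state, without advancing time (a new reading comes with each control period).
- imaging.get_image(name): name is "scene" or "top" or "wrist"; returns the picture (420x560x3 uint8, red, green, blue); there is no depth.
- imaging.camera_model(name): a dict with "camera_matrix" (3x3 intrinsics, pixels), "cam_to_world" (4x4, takes a point from camera to world coordinates). Camera axes: x right, y down, z forward; pixel columns grow to the right and rows downward; lengths in m; the calibration is good to about 2 mm. A picture is of the moment at which its call begins: read the wrist's pose just before it. camera_model takes no time and is no camera call; for the wrist camera it gives the pose at the moment of the call.
- order.sign_off(): hands the job in, once; it reports no verdict.
Trained networks look in the newest picture that a camera, given by its name, has taken for a name from the list of things; names that differ only in an ending like _2 or _b are one class to them, and where a whole thing is asked for, a point or a joint stands for the part that bears it (a point fixed in the world has none). Each returns a list of dicts, best first, with "conf" (0 to 1); they miss things now and then, are a little off and sometimes report something else, mostly with a low value. They report only what shows in the picture. A call takes as long as a camera call.
- finder.look_for(query, camera): "uv" ([column, row] in pixels, amid what is visible of it).
- finder.masks_of(query, camera): "region" (420x560 bool, what is visible of it) and "uv" ([column, row] in pixels, amid what is visible of it).
The state is a dict: "t": time; "q": joint angles; "joint_vel": joint speeds; "tau": joint torques, N m; "tool_pos": TCP position; "orientation": TCP orientation; "force": force on the tool from outside, world axes, zero at the start; "torque": the same for the moment, N m; "finger_gap": finger opening in m.
Only numpy, scipy, OpenCV 4.12 (cv2) and the standard library are available. Lean on these libraries where they do the work, as an engineer would, in place of code of your own. Each camera call takes 0.05 s, during which the arm holds its last target. There are 200 camera calls.

## Working session

There is one attempt and no reset: what is moved stays moved. The work goes in short steps, Python scripts to look and compute and a tool call to move; the robot and the scene stay as the last step left them, time stands still between calls to the robot, and variables do not carry over. Pictures are saved under pics/ and viewed, about 8 in all and at most 12, crops included, and the job is handed in when it is done.

Besides the shell and the picture viewer there is one more tool, called as a command line: name --argument value ..., lists and objects as JSON in quotes. apply_moves: Moves the arm, as the interface text tells. Its arguments: {"type":"object","properties":{"moves":{"type":"array","items":{"type":"array"}}},"required":["moves"]}

```bash
mkdir -p pics; python3 - <<'E'
from cell import bot,imaging,finder
import cv2,numpy as np
s=bot.get_state();print(s['t'],s['tool_pos'],s['orientation'],s['finger_gap'],bot.grip_depth)
ims=[]
for c in ['scene','top']:
    im=imaging.get_image(c);ims.append(im)
    m=imaging.camera_model(c);print(c,np.round(m['camera_matrix'],1).tolist(),np.round(m['cam_to_world'],3).tolist())
    for q in ['press','grip','release_bar','pivot','sleeve','nest','head']:
        print(q,[(np.round(d['uv'],1).tolist(),round(d['conf'],2)) for d in finder.look_for(q,c)[:2]])
    cv2.imwrite(f'pics/{c}0.png',im[:,:,::-1])
E
```

```text
0.0 [ 0.15057295 -0.63170782  0.20437858] [-89.98139151   0.10696199 -76.60432478] 0.09404189617169988 0.0188
scene [[436.0, 0.0, 274.5], [0.0, 436.0, 201.7], [0.0, 0.0, 1.0]] [[-0.875, 0.426, -0.232, 0.84], [0.485, 0.761, -0.431, 0.515], [-0.007, -0.489, -0.872, 1.171], [0.0, 0.0, 0.0, 1.0]]
press [([274.0, 241.3], 0.94), ([271.5, 155.2], 0.49)]
grip [([326.5, 240.4], 0.66), ([272.6, 144.8], 0.63)]
release_bar [([262.2, 149.1], 0.53)]
pivot [([276.0, 240.0], 0.56)]
sleeve [([282.7, 239.3], 0.84)]
nest [([276.1, 242.9], 0.85)]
head [([280.2, 233.8], 0.95)]
top [[473.0, 0.0, 280.5], [0.0, 473.0, 214.8], [0.0, 0.0, 1.0]] [[0.004, -0.999, 0.053, 0.473], [-1.0, -0.004, -0.002, 0.033], [0.002, -0.053, -0.999, 1.633], [0.0, 0.0, 0.0, 1.0]]
press [([270.9, 203.6], 0.92)]
grip [([316.6, 214.1], 0.76)]
release_bar [([316.5, 211.9], 0.57)]
pivot [([271.0, 202.9], 0.93)]
sleeve [([246.0, 187.0], 0.5), ([314.0, 213.6], 0.41)]
nest [([271.2, 204.2], 0.94), ([318.2, 211.5], 0.65)]
head [([244.2, 187.5], 0.48)]
```

View pics/scene0.png

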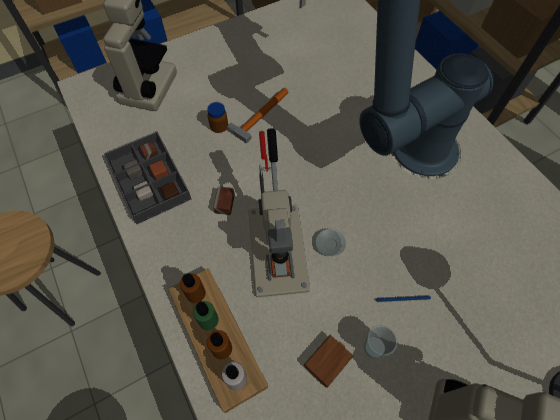

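View pics/top0.png

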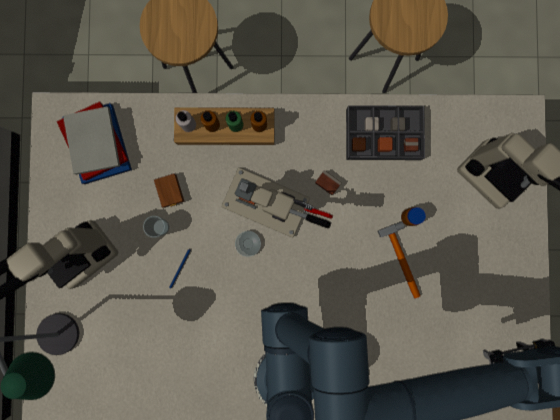

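```bash
python3 - <<'E'
import cv2,numpy as np
a=cv2.imread('pics/top0.png')[160:240,210:343];b=cv2.imread('pics/scene0.png')[120:300,225:325]
a=cv2.resize(a,None,fx=3.4,fy=3.4,interpolation=cv2.INTER_CUBIC);b=cv2.resize(b,None,fx=3.3,fy=3.3,interpolation=cv2.INTER_CUBIC)
o=np.zeros((600,800,3),np.uint8);o[:a.shape[0],:a.shape[1]]=a;o[:b.shape[0],460:460+b.shape[1]]=b
cv2.imwrite('pics/c1.png',o);print(a.shape,b.shape)
E
```

```text
(272, 452, 3) (594, 330, 3)
```

View pics/c1.png

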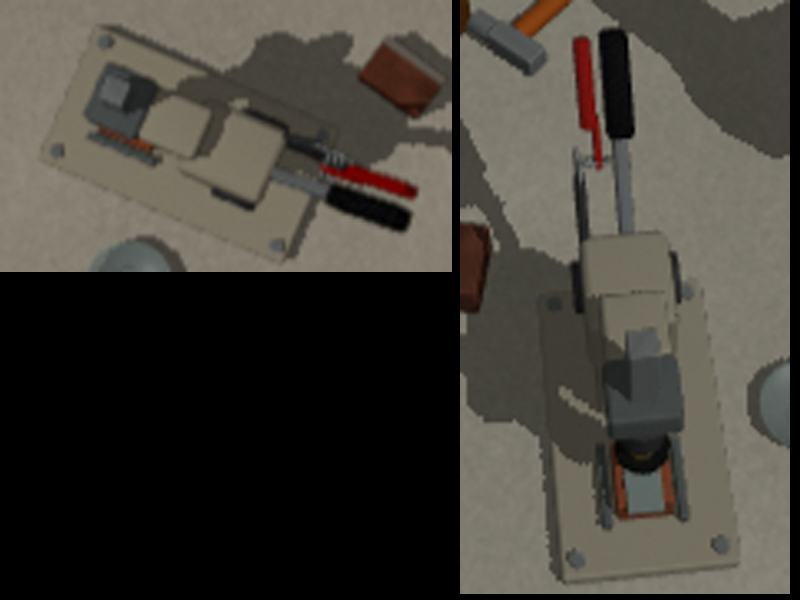

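```bash
cat > h.py <<'E'
import numpy as np,cv2
from cell import bot,imaging,finder
from scipy.optimize import least_squares
from scipy.spatial.transform import Rotation as R
def proj(P,m):
    T=np.linalg.inv(m['cam_to_world']);p=np.atleast_2d(P)@T[:3,:3].T+T[:3,3];p=p@np.array(m['camera_matrix']).T
    return p[:,:2]/p[:,2:]
def own(P,x):
    P=np.atleast_2d(P);c,s=np.cos(x[2]),np.sin(x[2])
    return np.c_[x[0]+c*P[:,0]-s*P[:,1],x[1]+s*P[:,0]+c*P[:,1],P[:,2]]
def lev(r,y,th,h=0):  # point on lever r from pivot, h above lever axis
    a=0.9-th
    return [-r*np.cos(a)+h*np.sin(a),y,0.15+r*np.sin(a)+h*np.cos(a)]
E
python3 - <<'E'
from h import *
C=np.array([[.2,-.075,.02],[.2,.075,.02],[-.07,.075,.02],[-.07,-.075,.02]])
uv={'top':[[238.8,167.4],[221.8,206.5],[292.9,237.1],[311.5,198.2]],'scene':[[256.2,293.3],[309.8,289.1],[297.7,207.3],[249.2,209.1]]}
M={c:imaging.camera_model(c) for c in uv}
f=lambda x,cs=('top','scene'):np.concatenate([(proj(own(C,x),M[c])-uv[c]).ravel() for c in cs])
for cs in [('top',),('scene',),('top','scene')]:
    r=least_squares(f,[.5,0,1.2],kwargs=dict(cs=cs));print(cs,r.x,np.degrees(r.x[2]),np.round(r.fun,1))
x=r.x;np.save('press.npy',x)
for th in [0,.1]:
  P=own([lev(.205,.010,th),lev(.12,.010,th),lev(.201,-.022,th)],x)
  for c in M: print(th,c,np.round(proj(P,M[c]),1).tolist())
print(own([lev(.165,0,t) for t in (0,.3,.6,.9)],x))
for y in(.1,): print(own([[.2,0,0],[0,0,.15]],x))
s=bot.get_state();Rm=R.from_euler('xyz',s['orientation'],degrees=True).as_matrix();print(Rm.round(3))
m=imaging.camera_model('wrist');print(m['camera_matrix'],np.round(m['cam_to_world'],3))
for q in ['slab','hammer','jar','dish']:
  d=finder.look_for(q,'top')[:1]
  if d: 
    u=np.linalg.inv(M['top']['camera_matrix'])@[*d[0]['uv'],1];T=M['top']['cam_to_world'];v=T[:3,:3]@u;print(q,T[:3,3]-v*(T[2,3]-.02)/v[2],d[0]['conf'])
E
```

```text
('top',) [0.57596156 0.01866655 1.16572396] 66.79106277498326 [ 0.1 -0.8 -0.6  0.1  0.8  1.  -0.4 -0.4]
('scene',) [0.57203815 0.02159044 1.15759237] 66.32515727991841 [-0.9  2.2  0.6  1.3  0.8 -3.5 -0.3 -1. ]
('top', 'scene') [0.57369589 0.02034323 1.16159725] 66.55461993673676 [-0.2 -0.3 -1.   0.5  0.2  1.7 -0.8  0.4 -1.4  2.2  0.1  1.1 -0.  -3.6
 -1.1 -1. ]
0 top [[324.3, 225.5], [305.6, 219.0], [327.9, 214.8]]
0 scene [[273.5, 129.4], [275.7, 162.0], [260.8, 132.0]]
0.1 top [[328.8, 227.8], [308.3, 220.3], [332.3, 217.1]]
0.1 scene [[273.0, 128.0], [275.4, 160.9], [260.5, 130.6]]
[[ 0.53288762 -0.07375458  0.27924894]
 [ 0.51951317 -0.10459407  0.24316601]
 [ 0.5109787  -0.12427328  0.19876083]
 [ 0.50804657 -0.13103434  0.15      ]]
[[0.65327082 0.20383118 0.        ]
 [0.57369589 0.02034323 0.15      ]]
[[ 0.232  0.     0.973]
 [-0.973  0.     0.232]
 [-0.    -1.     0.   ]]
[[339.35057513   0.         281.6818218 ]
 [  0.         339.35057513 208.31472609]
 [  0.           0.           1.        ]] [[ 0.231 -0.946 -0.227  0.217]
 [-0.973 -0.224 -0.054 -0.618]
 [ 0.     0.234 -0.972  0.386]
 [ 0.     0.     0.     1.   ]]
slab [ 0.65824023 -0.12551046  0.02      ] 0.89
jar [ 0.54941764 -0.43402975  0.02      ] 0.87
dish [0.45734166 0.1371856  0.02      ] 0.67
```

```bash
cat >> h.py <<'E'
x0=np.load('press.npy')
def pose(th,tilt,back=0,x=None,y=-.0005,r=.165):
    x=x0 if x is None else x
    t=np.radians(tilt);ex,ey=own([[1,0,0],[0,1,0]],[0,0,x[2]]);p=np.sin(t)*ex-np.cos(t)*np.array([0,0,1])
    Rm=np.c_[-ey,p,np.cross(-ey,p)];g=own(lev(r,y,th),x)[0]
    return g+p*(bot.grip_depth-back),Rm
def rel(th,tilt,back=0,**k):
    s=bot.get_state();P,Rm=pose(th,tilt,back,**k);R0=R.from_euler('xyz',s['orientation'],degrees=True)
    return np.round((P-s['tool_pos'])*1e3,1).tolist(),(R.from_matrix(Rm)*R0.inv()).as_rotvec().round(3).tolist()
E
python3 - <<'E'
from h import *
print(rel(.05,30,.15),pose(.05,30,.15)[0])
E
```

```text
([354.1, 492.4, 182.1], [0.349, -0.416, 0.906]) [ 0.50472659 -0.1399464   0.3875838 ]
```

apply_moves --moves '[[[20,20,30],[0.025,-0.03,0.065],94],[[45,55,60],[0.05,-0.06,0.13],94],[[70,90,90],[0.075,-0.09,0.19],94],[[95,125,110],[0.1,-0.12,0.26],94],[[120,160,125],[0.12,-0.15,0.32],94]]'

```text
t: 1.5
tool_pos: [0.2715, -0.4714, 0.3326]
orientation: [-79.4, 2.9, -57.8]
force: [1.5, 0.0, -0.7]
finger_gap: 0.0943
```

```bash
python3 - <<'E'
from h import *
print(bot.get_state()['tool_pos'],rel(.05,30,.15))
E
```

```text
[ 0.27146575 -0.47143873  0.332591  ] ([233.3, 331.5, 55.0], [0.228, -0.262, 0.585])
```

apply_moves --moves '[[[23,33,8],[0.023,-0.026,0.06],94],[[47,66,16],[0.046,-0.052,0.117],94],[[70,100,24],[0.07,-0.078,0.175],94],[[94,133,30],[0.09,-0.105,0.234],94],[[115,165,35],[0.114,-0.131,0.292],94]]'

```text
t: 2.0
tool_pos: [0.3873, -0.305, 0.3683]
orientation: [-69.4, 2.8, -40.4]
force: [0.8, -0.2, 0.1]
finger_gap: 0.0938
```

apply_moves --moves '[[[23,33,8],[0.023,-0.026,0.06],94],[[47,66,14],[0.046,-0.052,0.117],94],[[70,100,18],[0.07,-0.078,0.175],94],[[94,133,20],[0.09,-0.105,0.234],94],[[117,166,20],[0.114,-0.131,0.292],94]]'

```text
t: 2.5
tool_pos: [0.5052, -0.1375, 0.389]
orientation: [-59.9, -0.2, -23.2]
force: [-0.7, -1.0, 0.5]
finger_gap: 0.0937
```

```bash
python3 - <<'E'
from h import *
s=bot.get_state();print(s['t'],s['q'],rel(.05,30,.15))
m=imaging.camera_model('wrist');im=imaging.get_image('wrist')
for q in ['grip','release_bar','pivot','lever']: print(q,[(np.round(d['uv'],1).tolist(),round(d['conf'],2)) for d in finder.look_for(q,'wrist')[:2]])
for th in (0,.08):
  P=own([lev(.205,-.026,th,.011),lev(.205,.016,th,.011),lev(.12,.016,th,.011),lev(.129,-.026,th,.011),lev(0,0,th)],x0);print(th,proj(P,m).round(1).tolist())
cv2.imwrite('pics/w1.png',im[:,:,::-1])
E
```

```text
2.5 [-43.11618735  -8.22350041  97.36344698  28.70658588 100.40273043
 -17.03183369] ([-0.4, -2.4, -1.4], [-0.0, 0.004, -0.003])
grip [([282.1, 206.4], 0.59), ([121.7, 76.9], 0.33)]
release_bar [([302.4, 206.5], 0.83)]
pivot [([280.2, 144.2], 0.7), ([301.8, 205.6], 0.65)]
lever [([285.8, 206.5], 0.81), ([283.6, 145.4], 0.24)]
0 [[312.0, 199.4], [260.4, 199.2], [265.0, 170.9], [305.8, 173.5], [280.6, 155.2]]
0.08 [[311.3, 218.0], [260.7, 217.9], [265.1, 179.9], [305.5, 183.3], [280.6, 155.2]]
```

View pics/w1.png

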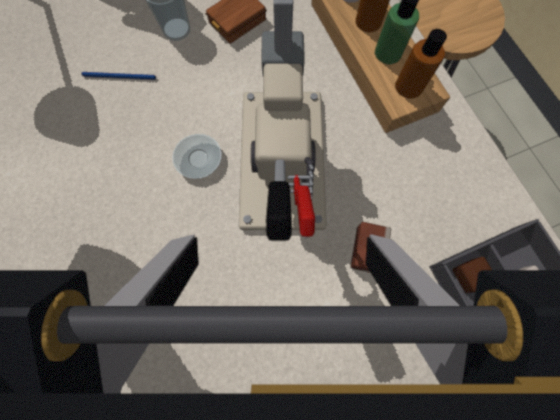

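```bash
python3 - <<'E'
from h import *
m=imaging.camera_model('wrist')
C=np.array([[.2,-.075,.02],[.2,.075,.02],[-.07,.075,.02],[-.07,-.075,.02]])
U=np.array([[322,93],[243,93],[239,228],[325,230.]])
print((proj(own(C,x0),m)-U).round(1).tolist())
g=lambda x:(proj(own(C,x[:3]),m)-U).ravel()
r=least_squares(g,x0);print(r.x-x0,r.fun.round(1))
for x in (x0,r.x):
 for th in (.08,.16,.24):
  P=own([lev(.201,-.026,th,.011),lev(.205,.016,th,.012),lev(.205,.016,th,-.012),lev(.12,.016,th,.012),lev(.129,-.026,th,.011),lev(.201,-.026,th,-.011)],x);print(th,proj(P,m).round(1).tolist())
# colour extents
im=imaging.get_image('wrist').astype(int);h=im[165:245,255:325]
red=(h[...,0]>120)&(h[...,1]<60);blk=h.max(2)<45
for k,q in(('red',red),('blk',blk)):
  for row in range(5,80,8):
    c=np.where(q[row])[0];print(k,row+165,(c.min()+255,c.max()+255) if len(c) else '')
E
```

```text
[[-1.9, -5.0], [-1.1, -5.0], [-2.4, -3.1], [0.2, -5.1]]
[-0.00158552 -0.00866137 -0.00602369] [-0.1 -0.9  0.4 -1.4 -1.6  1.6  1.3  0.1]
0.08 [[311.4, 213.1], [261.1, 214.2], [261.8, 239.0], [265.4, 176.8], [305.9, 181.0], [310.4, 235.6]]
0.16 [[310.7, 229.8], [261.6, 231.5], [262.4, 253.8], [265.6, 185.5], [305.6, 190.4], [309.6, 250.1]]
0.24 [[309.9, 244.9], [262.1, 247.2], [263.0, 266.7], [265.8, 193.7], [305.2, 199.2], [308.7, 262.8]]
0.08 [[313.1, 223.2], [262.4, 224.1], [263.0, 248.7], [266.8, 184.4], [307.5, 188.9], [311.9, 245.5]]
0.16 [[312.3, 239.8], [262.8, 241.4], [263.4, 263.4], [266.9, 193.1], [307.2, 198.3], [311.0, 259.9]]
0.24 [[311.3, 254.8], [263.2, 256.9], [263.9, 276.1], [267.1, 201.2], [306.8, 207.1], [310.0, 272.4]]
red 170 
red 178 (np.int64(295), np.int64(298))
red 186 (np.int64(295), np.int64(307))
red 194 (np.int64(298), np.int64(309))
red 202 (np.int64(299), np.int64(310))
red 210 (np.int64(300), np.int64(312))
red 218 (np.int64(301), np.int64(307))
red 226 (np.int64(301), np.int64(303))
red 234 
red 242 
blk 170 
blk 178 (np.int64(303), np.int64(306))
blk 186 (np.int64(269), np.int64(289))
blk 194 (np.int64(269), np.int64(289))
blk 202 (np.int64(269), np.int64(290))
blk 210 (np.int64(268), np.int64(290))
blk 218 (np.int64(268), np.int64(290))
blk 226 (np.int64(267), np.int64(291))
blk 234 (np.int64(269), np.int64(289))
blk 242
```

```bash
python3 - <<'E'
from h import *
x=x0+np.array([-.0008,-.005,-.003]);np.save('press.npy',x)
print(rel(0,30,.07,x=x,y=-.002))
E
```

```text
([19.3, 36.7, -64.8], [0.0, 0.001, -0.003])
```

apply_moves --moves '[[[5,9,-16],[0,0,0],94],[[10,18,-32],[0,0,0],94],[[15,28,-50],[0,0,0],94],[[19,37,-65],[0,0,0],94],[[19,37,-65],[0,0,0],94]]'

```text
t: 3.3
tool_pos: [0.522, -0.1024, 0.3213]
orientation: [-59.9, 0.1, -23.5]
force: [0.3, -1.1, -0.4]
finger_gap: 0.094
```

```bash
python3 - <<'E'
from h import *
s=bot.get_state();print(s['t'],s['force'])
m=imaging.camera_model('wrist');im=imaging.get_image('wrist')
for th in (0,.08):
  P=own([lev(.201,-.026,th,.011),lev(.205,.016,th,.012),lev(.205,.016,th,-.012),lev(.12,.016,th,.012),lev(.129,-.026,th,.011)],x0);print(th,proj(P,m).round(1).tolist())
M=imaging.get_image('scene')
w=im[100:400,130:430];sc=M[110:290,215:335]
o=np.zeros((600,800,3),np.uint8);o[:390,:390]=cv2.resize(w,(390,390));o[:600,400:]=cv2.resize(sc,(400,600),interpolation=cv2.INTER_CUBIC)
cv2.imwrite('pics/w2.png',o[:,:,::-1])
E
```

```text
3.3 [ 0.33564355 -1.07378994 -0.38307978]
0 [[322.4, 231.6], [251.2, 233.0], [252.5, 268.5], [260.2, 187.1], [312.6, 191.9]]
0.08 [[321.3, 255.5], [252.1, 257.9], [253.6, 289.4], [260.4, 198.4], [312.2, 204.3]]
```

View pics/w2.png

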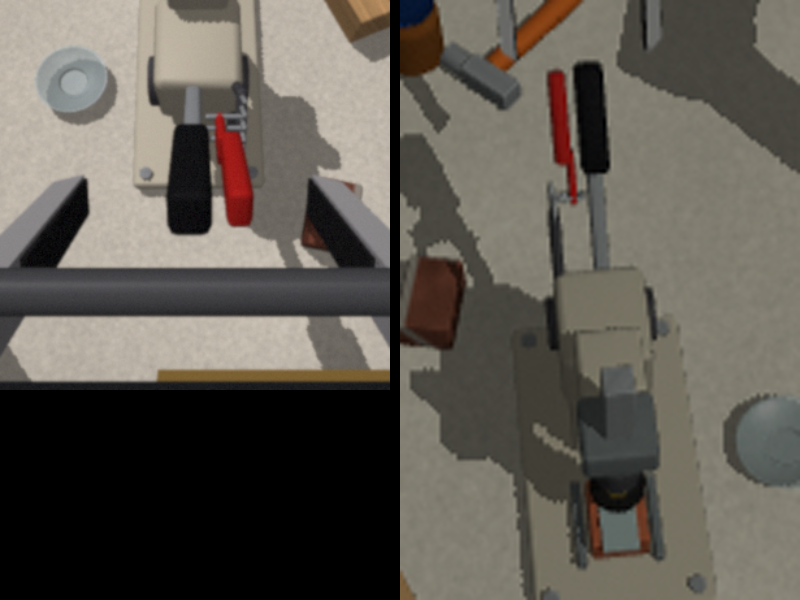

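```bash
python3 - <<'E'
from h import *
print(rel(.03,30,0.0,y=-.0035),x0)
E
```

```text
([14.4, 28.5, -64.0], [0.001, 0.002, -0.002]) [0.57289589 0.01534323 1.15859725]
```

apply_moves --moves '[[[4,7,-16],[0,0,0],94],[[7,14,-32],[0,0,0],94],[[11,21,-48],[0,0,0],94],[[14,28,-64],[0,0,0],94],[[14,28,-64],[0,0,0],94]]'

```text
t: 3.9
tool_pos: [0.5362, -0.0755, 0.2589]
orientation: [-60.0, 0.0, -23.5]
force: [-0.7, 0.6, -0.5]
finger_gap: 0.0937
```

```bash
python3 - <<'E'
from h import *
s=bot.get_state();print(s['t'],s['force'],rel(.03,30,0,y=-.0035))
im=imaging.get_image('wrist');a=imaging.get_image('scene')[110:290,215:335]
o=np.zeros((600,800,3),np.uint8);o[:300,:400]=cv2.resize(im,(400,300));o[:,400:]=cv2.resize(a,(400,600),interpolation=cv2.INTER_CUBIC)
cv2.imwrite('pics/w3.png',o[:,:,::-1])
E
```

```text
3.9 [-0.73012993  0.59929596 -0.49371658] ([1.0, 0.6, 0.9], [-0.0, -0.0, -0.002])
```

View pics/w3.png

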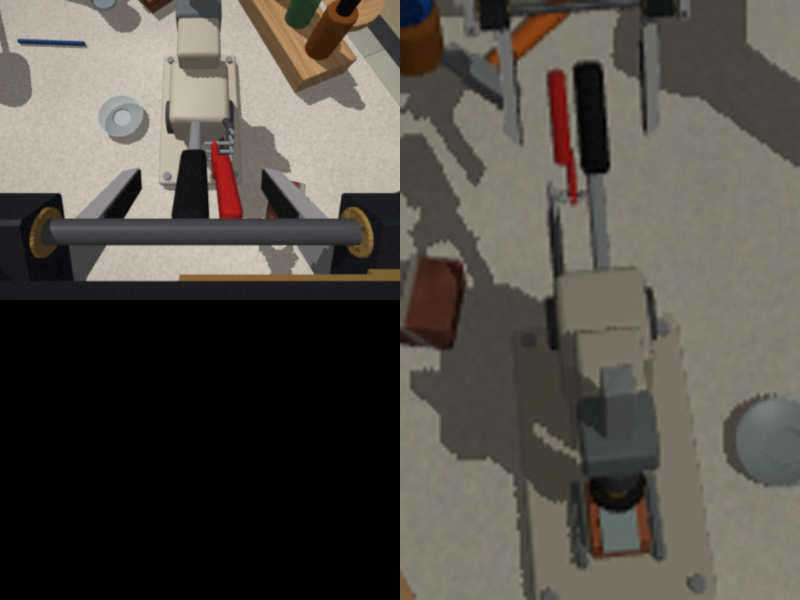

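apply_moves --moves '[[[0,0,0],[0,0,0],50],[[0,0,0],[0,0,0],44],[[0,0,0],[0,0,0],40],[[0,0,0],[0,0,0],36],[[0,0,0],[0,0,0],25]]'

```text
t: 4.5
tool_pos: [0.5372, -0.0765, 0.2612]
orientation: [-60.0, -0.2, -23.6]
force: [-0.2, 0.4, 0.3]
finger_gap: 0.0572
```

apply_moves --moves '[[[0,0,0],[0,0,0],25],[[0,0,0],[0,0,0],25],[[0,0,0],[0,0,0],25],[[0,0,0],[0,0,0],25],[[0,0,0],[0,0,0],25]]'

```text
t: 5.0
tool_pos: [0.5348, -0.0753, 0.2611]
orientation: [-60.0, 0.2, -23.3]
force: [-13.5, 2.2, 5.6]
finger_gap: 0.032
```

apply_moves --moves '[[[-1,0.5,0],[0,0,0],25],[[-1.5,0.7,0],[0,0,0],25],[[-1.5,0.7,0],[0,0,0],25],[[-1.5,0.7,0],[0,0,0],25],[[-1.5,0.7,0],[0,0,0],25]]'

```text
t: 5.5
tool_pos: [0.5346, -0.075, 0.2613]
orientation: [-60.0, -0.1, -23.4]
force: [6.7, 0.9, -2.2]
finger_gap: 0.0315
```

```bash
cat >> h.py <<'E'
def ang():
    s=bot.get_state();Rm=R.from_euler('xyz',s['orientation'],degrees=True)
    g=s['tool_pos']-Rm.apply([0,bot.grip_depth,0]);d=g-own([[0,0,.15]],x0)[0]
    ex,ey=own([[1,0,0],[0,1,0]],[0,0,x0[2]]);p=Rm.apply([0,1,0]);u,z=-d@ex,d[2];f=s['force']
    a=np.arctan2(z,u)
    print('t',s['t'],'r',np.hypot(u,z).round(4),'y',(d@ey).round(4),'th_geo',(.9-a).round(4),'tilt',np.degrees(np.arcsin(p@ex)).round(2),'F own xyz',np.round([f@ex,f@ey,f[2]],1),'Ftan',round(float(f@(ex*np.sin(a)+np.array([0,0,np.cos(a)]))),2),'gap',s['finger_gap'].round(4),'Mown_y',(s['torque']@ey).round(2))
    return a
E
python3 -c "
from h import *
for _ in range(1): ang()
"
```

```text
Traceback (most recent call last):
  File "h.py", line 28, in ang
    print('t',s['t'],'r',np.hypot(u,z).round(4),'y',(d@ey).round(4),'th_geo',(.9-a).round(4),'tilt',np.degrees(np.arcsin(p@ex)).round(2),'F own xyz',np.round([f@ex,f@ey,f[2]],1),'Ftan',round(float(f@(ex*np.sin(a)+np.array([0,0,np.cos(a)]))),2),'gap',s['finger_gap'].round(4),'Mown_y',(s['torque']@ey).round(2))
                                                                                                                                                                                                                                                          ^^^^^^^^^^^^^^^^^^^^^
AttributeError: 'float' object has no attribute 'round'
```

```bash
sed -i "s/s\['finger_gap'\].round(4)/round(float(s['finger_gap']),4)/" h.py; cat >> h.py <<'E'
def arc(ds):
    s=bot.get_state();c=own([[0,0,.15]],x0)[0];ey=own([[0,1,0]],[0,0,x0[2]])[0]
    for d in ds: 
        q=R.from_rotvec(-d*ey);print(d,np.round((q.apply(s['tool_pos']-c)-(s['tool_pos']-c))*1e3,1).tolist(),q.as_rotvec().round(3).tolist())
E
python3 -c "
from h import *
ang();arc([.03,.06,.09,.12,.15,.2,.25])
"
```

```text
t 5.5 r 0.1669 y -0.0012 th_geo 0.0295 tilt 29.99 F own xyz [ 3.5 -5.7 -2.2] Ftan 1.3 gap 0.0315 Mown_y 0.25
0.03 [-1.3, -3.0, -3.0] [0.027, -0.012, -0.0]
0.06 [-2.6, -6.0, -6.1] [0.055, -0.024, -0.0]
0.09 [-3.8, -8.8, -9.3] [0.082, -0.036, -0.0]
0.12 [-5.1, -11.6, -12.6] [0.11, -0.048, -0.0]
0.15 [-6.2, -14.2, -15.9] [0.137, -0.06, -0.0]
0.2 [-8.1, -18.5, -21.7] [0.183, -0.08, -0.0]
0.25 [-9.8, -22.4, -27.7] [0.229, -0.1, -0.0]
```

apply_moves --moves '[[[-1.3,-3,-3],[0.027,-0.012,0],25],[[-2.6,-6,-6.1],[0.055,-0.024,0],25],[[-3.8,-8.8,-9.3],[0.082,-0.036,0],25],[[-5.1,-11.6,-12.6],[0.11,-0.048,0],25],[[-5.1,-11.6,-12.6],[0.11,-0.048,0],25]]'

```text
t: 6.0
tool_pos: [0.5297, -0.0868, 0.2484]
orientation: [-52.9, -0.0, -23.5]
force: [4.7, 3.5, 0.0]
finger_gap: 0.0316
```

```bash
python3 -c "
from h import *
ang();arc([.03,.06,.09,.12,.15,.2])
"
```

```text
t 6.0 r 0.1667 y -0.0013 th_geo 0.152 tilt 37.06 F own xyz [ 5.1 -2.9  0. ] Ftan 3.51 gap 0.0316 Mown_y -0.86
0.03 [-1.2, -2.7, -3.4] [0.027, -0.012, -0.0]
0.06 [-2.3, -5.2, -6.8] [0.055, -0.024, -0.0]
0.09 [-3.4, -7.7, -10.4] [0.082, -0.036, -0.0]
0.12 [-4.4, -10.1, -14.0] [0.11, -0.048, -0.0]
0.15 [-5.4, -12.3, -17.7] [0.137, -0.06, -0.0]
0.2 [-6.9, -15.9, -24.0] [0.183, -0.08, -0.0]
```

apply_moves --moves '[[[-1.2,-2.7,-3.4],[0.027,-0.012,0],25],[[-2.3,-5.2,-6.8],[0.055,-0.024,0],25],[[-3.4,-7.7,-10.4],[0.082,-0.036,0],25],[[-4.4,-10.1,-14.0],[0.11,-0.048,0],25],[[-4.4,-10.1,-14.0],[0.11,-0.048,0],25]]'

```text
t: 6.5
tool_pos: [0.5253, -0.0968, 0.234]
orientation: [-45.9, 0.0, -23.6]
force: [4.6, 3.2, 0.6]
finger_gap: 0.0318
```

```bash
python3 -c "
from h import *
ang();print(bot.get_state()['q']);arc([.02,.03,.04,.06,.08,.12])
"
```

```text
t 6.5 r 0.1665 y -0.0014 th_geo 0.2743 tilt 44.05 F own xyz [ 4.8 -3.   0.6] Ftan 3.34 gap 0.0318 Mown_y -0.67
[-43.97627485   0.27154881 109.8742013   40.67636429  88.85833197
 -28.34355942]
0.02 [-0.7, -1.5, -2.5] [0.018, -0.008, -0.0]
0.03 [-1.0, -2.3, -3.7] [0.027, -0.012, -0.0]
0.04 [-1.3, -3.0, -4.9] [0.037, -0.016, -0.0]
0.06 [-1.9, -4.4, -7.5] [0.055, -0.024, -0.0]
0.08 [-2.5, -5.8, -10.0] [0.073, -0.032, -0.0]
0.12 [-3.7, -8.4, -15.2] [0.11, -0.048, -0.0]
```

apply_moves --moves '[[[-0.7,-1.5,-2.5],[0.018,-0.008,0],25],[[-1.3,-3.0,-4.9],[0.037,-0.016,0],25],[[-1.9,-4.4,-7.5],[0.055,-0.024,0],25],[[-2.5,-5.8,-10.0],[0.073,-0.032,0],25],[[-2.5,-5.8,-10.0],[0.073,-0.032,0],25]]'

```text
t: 7.0
tool_pos: [0.5229, -0.1026, 0.2239]
orientation: [-41.3, 0.0, -23.6]
force: [4.7, 3.6, 0.9]
finger_gap: 0.0318
```

```bash
python3 -c "
from h import *
ang();arc([.01,.02,.03,.04,.06])
im=imaging.get_image('wrist');a=imaging.get_image('scene')[150:300,230:330]
o=np.zeros((600,800,3),np.uint8);o[:300,:400]=cv2.resize(im,(400,300));o[:,400:]=cv2.resize(a,(400,600),interpolation=cv2.INTER_CUBIC)
cv2.imwrite('pics/w4.png',o[:,:,::-1])
"
```

```text
t 7.0 r 0.1663 y -0.0015 th_geo 0.3543 tilt 48.68 F own xyz [ 5.2 -2.9  0.9] Ftan 3.45 gap 0.0318 Mown_y -0.52
0.01 [-0.3, -0.7, -1.3] [0.009, -0.004, -0.0]
0.02 [-0.6, -1.3, -2.6] [0.018, -0.008, -0.0]
0.03 [-0.9, -2.0, -3.9] [0.027, -0.012, -0.0]
0.04 [-1.1, -2.6, -5.2] [0.037, -0.016, -0.0]
0.06 [-1.7, -3.8, -7.8] [0.055, -0.024, -0.0]
```

View pics/w4.png

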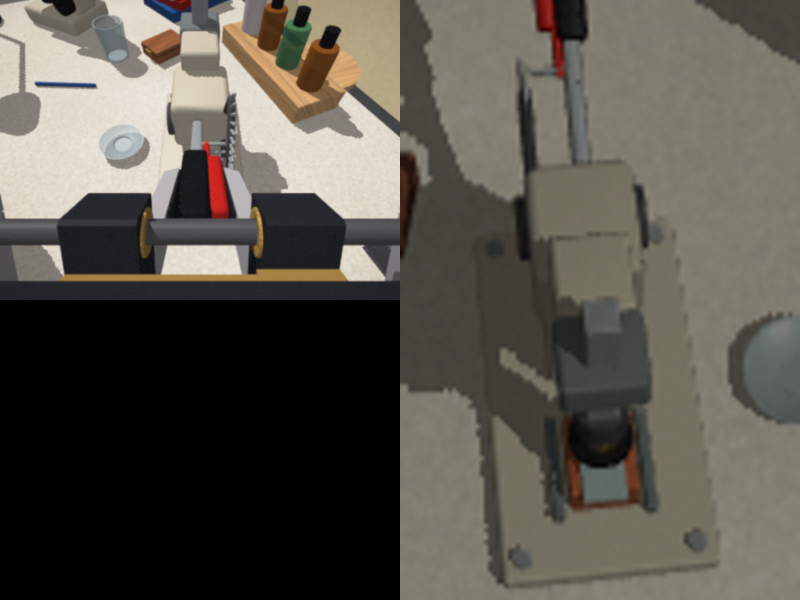

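apply_moves --moves '[[[-0.3,-0.7,-1.3],[0.009,-0.004,0],25],[[-0.6,-1.3,-2.6],[0.018,-0.008,0],25],[[-0.9,-2.0,-3.9],[0.027,-0.012,0],25],[[-1.1,-2.6,-5.2],[0.037,-0.016,0],25],[[-1.1,-2.6,-5.2],[0.037,-0.016,0],25]]'

```text
t: 7.6
tool_pos: [0.5219, -0.1051, 0.2187]
orientation: [-39.0, 0.0, -23.6]
force: [4.5, 1.6, 0.4]
finger_gap: 0.0316
```

```bash
python3 -c "
from h import *
ang();arc([.01,.02,.03,.04])
"
```

```text
t 7.6 r 0.1662 y -0.0015 th_geo 0.394 tilt 50.96 F own xyz [ 3.3 -3.5  0.4] Ftan 1.95 gap 0.0316 Mown_y -0.27
0.01 [-0.3, -0.6, -1.3] [0.009, -0.004, -0.0]
0.02 [-0.5, -1.2, -2.6] [0.018, -0.008, -0.0]
0.03 [-0.8, -1.8, -4.0] [0.027, -0.012, -0.0]
0.04 [-1.1, -2.4, -5.3] [0.037, -0.016, -0.0]
```

apply_moves --moves '[[[-0.3,-0.6,-1.3],[0.009,-0.004,0],25],[[-0.5,-1.2,-2.6],[0.018,-0.008,0],25],[[-0.8,-1.8,-4.0],[0.027,-0.012,0],25],[[-1.1,-2.4,-5.3],[0.037,-0.016,0],25],[[-1.1,-2.4,-5.3],[0.037,-0.016,0],25]]'

```text
t: 8.1
tool_pos: [0.5208, -0.1076, 0.2132]
orientation: [-36.7, 0.0, -23.6]
force: [5.7, 2.2, 0.6]
finger_gap: 0.0316
```

```bash
python3 -c "
from h import *
ang();arc([.01,.02,.03,.04])
"
```

```text
t 8.1 r 0.1662 y -0.0015 th_geo 0.4356 tilt 53.31 F own xyz [ 4.3 -4.4  0.6] Ftan 2.48 gap 0.0316 Mown_y -0.26
0.01 [-0.3, -0.6, -1.3] [0.009, -0.004, -0.0]
0.02 [-0.5, -1.1, -2.7] [0.018, -0.008, -0.0]
0.03 [-0.7, -1.7, -4.0] [0.027, -0.012, -0.0]
0.04 [-1.0, -2.2, -5.4] [0.037, -0.016, -0.0]
```

apply_moves --moves '[[[-0.3,-0.6,-1.4],[0.009,-0.004,0],25],[[-0.5,-1.1,-2.7],[0.018,-0.008,0],25],[[-0.7,-1.7,-4.1],[0.027,-0.012,0],25],[[-1.0,-2.2,-5.4],[0.037,-0.016,0],25],[[-1.0,-2.2,-5.4],[0.037,-0.016,0],25]]'

```text
t: 8.6
tool_pos: [0.5198, -0.1099, 0.2075]
orientation: [-34.3, 0.1, -23.6]
force: [5.3, 2.3, 0.1]
finger_gap: 0.0319
```

```bash
python3 -c "
from h import *
ang();arc([.01,.02,.03,.04])
"
```

```text
t 8.6 r 0.1661 y -0.0015 th_geo 0.4773 tilt 55.65 F own xyz [ 4.2 -3.9  0.1] Ftan 1.84 gap 0.0319 Mown_y -0.25
0.01 [-0.2, -0.5, -1.4] [0.009, -0.004, -0.0]
0.02 [-0.5, -1.0, -2.7] [0.018, -0.008, -0.0]
0.03 [-0.7, -1.5, -4.1] [0.027, -0.012, -0.0]
0.04 [-0.9, -2.0, -5.5] [0.037, -0.016, -0.0]
```

apply_moves --moves '[[[-0.2,-0.5,-1.4],[0.009,-0.004,0],25],[[-0.5,-1.0,-2.7],[0.018,-0.008,0],25],[[-0.7,-1.5,-4.1],[0.027,-0.012,0],25],[[-0.9,-2.0,-5.5],[0.037,-0.016,0],25],[[-0.9,-2.0,-5.5],[0.037,-0.016,0],25]]'

```text
t: 9.1
tool_pos: [0.5189, -0.1119, 0.2018]
orientation: [-32.0, 0.1, -23.6]
force: [5.5, 2.4, 1.0]
finger_gap: 0.032
```

```bash
python3 -c "
from h import *
ang();arc([.01,.02,.03,.04])
"
```

```text
t 9.1 r 0.1661 y -0.0016 th_geo 0.5191 tilt 57.99 F own xyz [ 4.4 -4.   1. ] Ftan 2.52 gap 0.032 Mown_y -0.18
0.01 [-0.2, -0.5, -1.4] [0.009, -0.004, -0.0]
0.02 [-0.4, -0.9, -2.8] [0.018, -0.008, -0.0]
0.03 [-0.6, -1.4, -4.2] [0.027, -0.012, -0.0]
0.04 [-0.8, -1.8, -5.6] [0.037, -0.016, -0.0]
```

apply_moves --moves '[[[-0.2,-0.5,-1.4],[0.009,-0.004,0],25],[[-0.4,-0.9,-2.8],[0.018,-0.008,0],25],[[-0.6,-1.4,-4.1],[0.027,-0.012,0],25],[[-0.8,-1.8,-5.5],[0.037,-0.016,0],25],[[-0.8,-1.8,-5.5],[0.037,-0.016,0],25]]'

```text
t: 9.6
tool_pos: [0.5182, -0.1137, 0.196]
orientation: [-29.7, 0.1, -23.6]
force: [6.3, 1.8, -0.0]
finger_gap: 0.0317
```

```bash
python3 -c "
from h import *
ang();print(bot.get_state()['q']);arc([.01,.02,.03,.04])
"
```

```text
t 9.6 r 0.166 y -0.0016 th_geo 0.5603 tilt 60.33 F own xyz [ 4.2 -5.  -0. ] Ftan 1.36 gap 0.0317 Mown_y -0.17
[-50.72152189  10.34157861 110.93103957  50.87126596  94.70399744
 -40.13248878]
0.01 [-0.2, -0.4, -1.4] [0.009, -0.004, -0.0]
0.02 [-0.4, -0.8, -2.8] [0.018, -0.008, -0.0]
0.03 [-0.5, -1.2, -4.2] [0.027, -0.012, -0.0]
0.04 [-0.7, -1.6, -5.6] [0.037, -0.016, -0.0]
```

apply_moves --moves '[[[-0.2,-0.4,-1.4],[0.009,-0.004,0],25],[[-0.4,-0.8,-2.8],[0.018,-0.008,0],25],[[-0.5,-1.2,-4.2],[0.027,-0.012,0],25],[[-0.5,-1.2,-4.2],[0.027,-0.012,0],25],[[-0.5,-1.2,-4.2],[0.027,-0.012,0],25]]'

```text
t: 10.1
tool_pos: [0.5177, -0.1149, 0.1918]
orientation: [-28.0, 0.1, -23.6]
force: [5.4, 2.6, 1.4]
finger_gap: 0.0317
```

```bash
python3 -c "
from h import *
ang();arc([.01,.02,.03,.04])
im=imaging.get_image('scene')
cv2.imwrite('pics/w5.png',cv2.resize(im[220:300,250:330],(600,600),interpolation=cv2.INTER_CUBIC)[:,:,::-1])
"
```

```text
t 10.1 r 0.166 y -0.0016 th_geo 0.5904 tilt 62.03 F own xyz [ 4.5 -3.9  1.4] Ftan 2.74 gap 0.0317 Mown_y -0.21
0.01 [-0.2, -0.4, -1.4] [0.009, -0.004, -0.0]
0.02 [-0.3, -0.7, -2.8] [0.018, -0.008, -0.0]
0.03 [-0.5, -1.1, -4.3] [0.027, -0.012, -0.0]
0.04 [-0.6, -1.4, -5.7] [0.037, -0.016, -0.0]
```

View pics/w5.png

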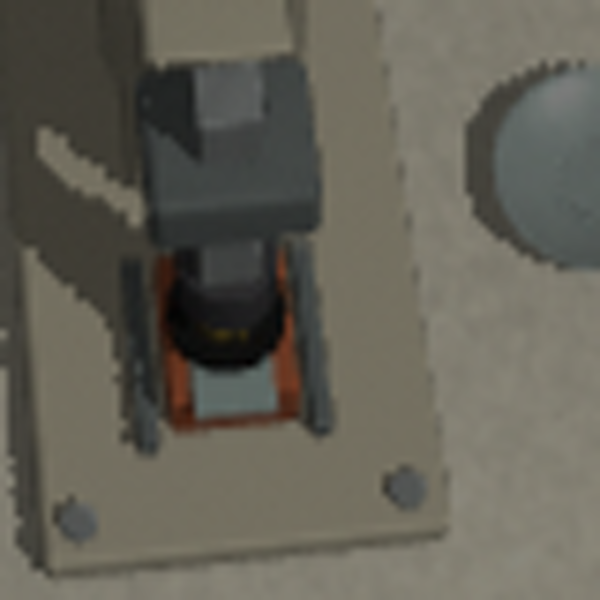

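apply_moves --moves '[[[-0.2,-0.4,-1.4],[0.009,-0.004,0],25],[[-0.3,-0.7,-2.8],[0.018,-0.008,0],25],[[-0.5,-1.1,-4.3],[0.027,-0.012,0],25],[[-0.5,-1.1,-4.3],[0.027,-0.012,0],25],[[-0.5,-1.1,-4.3],[0.027,-0.012,0],25]]'

```text
t: 10.65
tool_pos: [0.5173, -0.1159, 0.1878]
orientation: [-26.2, 0.1, -23.6]
force: [4.7, 2.3, 4.0]
finger_gap: 0.0314
```

```bash
python3 -c "
from h import *
ang();arc([.01,.02,.03,.04])
"
```

```text
t 10.65 r 0.1659 y -0.0016 th_geo 0.6183 tilt 63.76 F own xyz [ 4.  -3.4  4. ] Ftan 5.01 gap 0.0314 Mown_y -0.24
0.01 [-0.1, -0.3, -1.4] [0.009, -0.004, -0.0]
0.02 [-0.3, -0.7, -2.9] [0.018, -0.008, -0.0]
0.03 [-0.4, -1.0, -4.3] [0.027, -0.012, -0.0]
0.04 [-0.6, -1.3, -5.7] [0.037, -0.016, -0.0]
```

apply_moves --moves '[[[-0.1,-0.3,-1.4],[0.009,-0.004,0],25],[[-0.3,-0.7,-2.8],[0.018,-0.008,0],25],[[-0.4,-1.0,-4.2],[0.027,-0.012,0],25],[[-0.4,-1.0,-4.2],[0.027,-0.012,0],25],[[-0.4,-1.0,-4.2],[0.027,-0.012,0],25]]'

```text
t: 11.15
tool_pos: [0.5169, -0.1168, 0.1841]
orientation: [-24.5, 0.1, -23.5]
force: [4.6, 3.9, 3.9]
finger_gap: 0.0315
```

```bash
python3 -c "
from h import *
ang();arc([.01,.02,.03,.04])
"
```

```text
t 11.15 r 0.1659 y -0.0017 th_geo 0.6445 tilt 65.51 F own xyz [ 5.4 -2.7  3.9] Ftan 5.19 gap 0.0315 Mown_y -0.34
0.01 [-0.1, -0.3, -1.4] [0.009, -0.004, -0.0]
0.02 [-0.3, -0.6, -2.9] [0.018, -0.008, -0.0]
0.03 [-0.4, -0.9, -4.3] [0.027, -0.012, -0.0]
0.04 [-0.5, -1.1, -5.8] [0.037, -0.016, -0.0]
```

apply_moves --moves '[[[-0.1,-0.3,-1.4],[0.009,-0.004,0],25],[[-0.3,-0.6,-2.9],[0.018,-0.008,0],25],[[-0.3,-0.6,-2.9],[0.018,-0.008,0],25],[[-0.3,-0.6,-2.9],[0.018,-0.008,0],25],[[-0.3,-0.6,-2.9],[0.018,-0.008,0],25]]'

```text
t: 11.65
tool_pos: [0.5168, -0.1172, 0.1821]
orientation: [-23.3, 0.0, -23.5]
force: [4.6, 4.2, 5.0]
finger_gap: 0.032
```

```bash
python3 -c "
from h import *
ang();arc([.01,.02,.03,.04])
"
```

```text
t 11.65 r 0.166 y -0.0017 th_geo 0.6593 tilt 66.71 F own xyz [ 5.7 -2.5  5. ] Ftan 6.24 gap 0.032 Mown_y -0.49
0.01 [-0.1, -0.3, -1.4] [0.009, -0.004, -0.0]
0.02 [-0.2, -0.6, -2.9] [0.018, -0.008, -0.0]
0.03 [-0.4, -0.8, -4.3] [0.027, -0.012, -0.0]
0.04 [-0.5, -1.1, -5.8] [0.037, -0.016, -0.0]
```

apply_moves --moves '[[[-0.1,-0.3,-1.4],[0.009,-0.004,0],25],[[-0.3,-0.6,-2.9],[0.018,-0.008,0],25],[[-0.4,-0.8,-4.3],[0.027,-0.012,0],25],[[-0.4,-0.8,-4.3],[0.027,-0.012,0],25],[[-0.4,-0.8,-4.3],[0.027,-0.012,0],25]]'

```text
t: 12.15
tool_pos: [0.5165, -0.1178, 0.1789]
orientation: [-21.5, -0.1, -23.4]
force: [4.0, 3.2, 6.2]
finger_gap: 0.0319
```

```bash
python3 -c "
from h import *
ang();arc([-.02,-.01,.01,.02,.03,.04])
"
```

```text
t 12.15 r 0.166 y -0.0017 th_geo 0.6829 tilt 68.52 F own xyz [ 4.5 -2.4  6.2] Ftan 7.05 gap 0.0319 Mown_y -0.6
-0.02 [0.2, 0.6, 2.9] [-0.018, 0.008, 0.0]
-0.01 [0.1, 0.3, 1.4] [-0.009, 0.004, 0.0]
0.01 [-0.1, -0.3, -1.4] [0.009, -0.004, -0.0]
0.02 [-0.2, -0.5, -2.9] [0.018, -0.008, -0.0]
0.03 [-0.3, -0.7, -4.3] [0.027, -0.012, -0.0]
0.04 [-0.4, -1.0, -5.8] [0.037, -0.016, -0.0]
```

```bash
cat >> h.py <<'E'
def avg(n=12):
    ex,ey=own([[1,0,0],[0,1,0]],[0,0,x0[2]]);L=[]
    for _ in range(n):
        s=bot.get_state();Rm=R.from_euler('xyz',s['orientation'],degrees=True)
        g=s['tool_pos']-Rm.apply([0,bot.grip_depth,0]);d=g-own([[0,0,.15]],x0)[0];u,z=-d@ex,d[2];a=np.arctan2(z,u);f=s['force']
        L.append([.9-a,f@ex*np.sin(a)+f[2]*np.cos(a),s['torque']@ey,np.degrees(np.arcsin(Rm.apply([0,1,0])@ex))]);imaging.get_image('scene')
    L=np.array(L);print('t',s['t'],'th,Ft,M,tilt',L.mean(0).round(4),'sem',(L.std(0)/n**.5).round(4))
E
python3 -c "
from h import *
avg();arc([.02,.03])"
```

```text
t 12.7 th,Ft,M,tilt [ 0.6827  7.1168 -0.626  68.5053] sem [0.     0.1256 0.0094 0.0014]
0.02 [-0.2, -0.5, -2.9] [0.018, -0.008, -0.0]
0.03 [-0.3, -0.7, -4.3] [0.027, -0.012, -0.0]
```

apply_moves --moves '[[[-0.1,-0.2,-1.4],[0.009,-0.004,0],25],[[-0.2,-0.5,-2.9],[0.018,-0.008,0],25],[[-0.3,-0.7,-4.3],[0.02,-0.009,0],25],[[-0.3,-0.7,-4.3],[0.02,-0.009,0],25],[[-0.3,-0.7,-4.3],[0.02,-0.009,0],25]]'

```text
t: 13.25
tool_pos: [0.5163, -0.1182, 0.1766]
orientation: [-20.0, -0.1, -23.3]
force: [3.0, 3.7, 9.7]
finger_gap: 0.0316
```

```bash
python3 -c "
from h import *
avg(6);arc([.02,.03]);print(bot.get_state()['tool_pos'])"
```

```text
t 13.5 th,Ft,M,tilt [ 0.6997  9.6416 -1.4301 69.9935] sem [0.     0.1795 0.0112 0.0014]
0.02 [-0.2, -0.5, -2.9] [0.018, -0.008, -0.0]
0.03 [-0.3, -0.7, -4.4] [0.027, -0.012, -0.0]
[ 0.51632492 -0.11819622  0.17660359]
```

apply_moves --moves '[[[0,0,0],[0,0,0],60],[[0,0,0],[0,0,0],60],[[0,0,0],[0,0,0],70],[[0,0,0],[0,0,0],70],[[0,0,0],[0,0,0],70]]'

```text
t: 14.05
tool_pos: [0.5159, -0.1182, 0.1761]
orientation: [-20.0, -0.1, -23.3]
force: [0.3, 0.3, 0.3]
finger_gap: 0.0681
```

```bash
python3 -c "
from h import *
ang()
a=imaging.get_image('scene')[130:300,230:340];b=imaging.get_image('wrist')
o=np.zeros((600,800,3),np.uint8);o[:300,:400]=cv2.resize(b,(400,300));o[:,412:]=cv2.resize(a,(388,600),interpolation=cv2.INTER_CUBIC)
cv2.imwrite('pics/w6.png',o[:,:,::-1])
"
```

```text
t 14.05 r 0.1661 y -0.0014 th_geo 0.7026 tilt 69.98 F own xyz [ 0.4 -0.2  0.3] Ftan 0.41 gap 0.0681 Mown_y 0.38
```

View pics/w6.png

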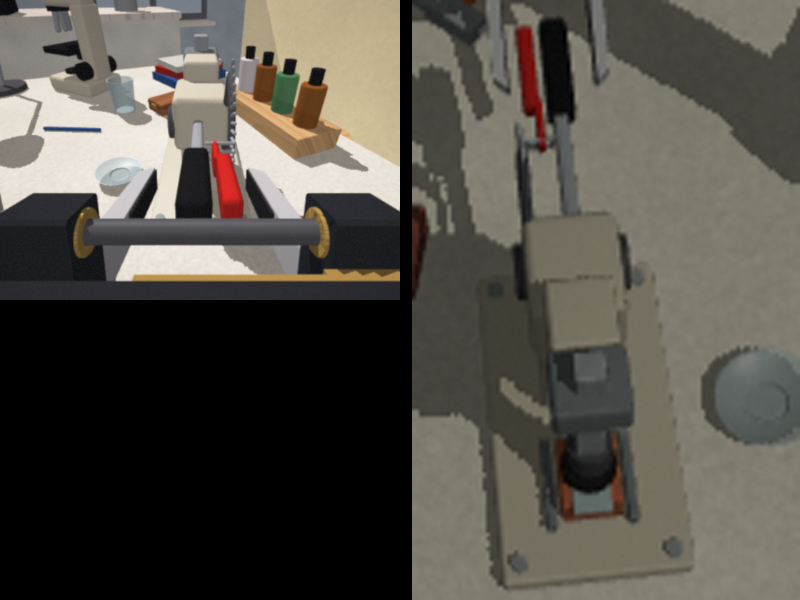

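apply_moves --moves '[[[-10,-23,8],[0,0,0],75],[[-20,-45,17],[0,0,0],80],[[-30,-68,26],[0,0,0],90],[[-38,-90,50],[0,0,0],90],[[-50,-95,95],[0,0,0],90]]'

```text
t: 14.65
tool_pos: [0.4651, -0.2141, 0.27]
orientation: [-19.8, 0.2, -23.4]
force: [0.3, -1.0, 0.1]
finger_gap: 0.0895
```

```bash
cat >> h.py <<'E'
def viewpose(dist,dep=45):
    d=np.radians(dep);c,s=np.cos(d),np.sin(d);ex,ey,ez=own([[1,0,0],[0,1,0]],[0,0,x0[2]])[0],own([[0,1,0]],[0,0,x0[2]])[0],np.array([0,0,1.])
    p=-c*ey-s*ez;z=s*ey-c*ez;f=.972*p-.233*z;T=own([[.125,0,.075]],x0)[0];C=T-dist*f
    P=C+.182*p-.068*z;st=bot.get_state();R0=R.from_euler('xyz',st['orientation'],degrees=True)
    Rm=np.c_[ex,p,z];print('det',np.linalg.det(Rm),'tcp',P.round(3),'cam',C.round(3));print(((P-st['tool_pos'])*1e3).round().tolist(),(R.from_matrix(Rm)*R0.inv()).as_rotvec().round(3).tolist())
E
python3 -c "
from h import *
ang();print(bot.get_state()['tool_pos'],bot.get_state()['q']);viewpose(.33)"
```

```text
t 14.65 r 0.2991 y 0.0068 th_geo 0.4638 tilt 70.15 F own xyz [-0.8 -0.7  0.1] Ftan -0.22 gap 0.0895 Mown_y 0.35
[ 0.46509592 -0.21413014  0.27000565] [-62.81833463  12.9256609  104.11880978  51.65638746 112.22552759
 -41.82430053]
det 1.0 tcp [0.527 0.172 0.167] cam [0.365 0.243 0.247]
[62.0, 386.0, -103.0] [-2.006, -0.792, 0.97]
```

apply_moves --moves '[[[-10,5,25],[-0.11,0.05,0],90],[[-18,15,50],[-0.23,0.1,0],90],[[-25,25,75],[-0.35,0.15,0],90],[[-30,40,95],[-0.47,0.205,0],90],[[-35,55,110],[-0.59,0.257,0],90]]'

```text
t: 15.15
tool_pos: [0.4297, -0.1593, 0.382]
orientation: [-57.1, 0.1, -23.7]
force: [1.2, 0.1, 0.1]
finger_gap: 0.09
```

apply_moves --moves '[[[-3,15,10],[-0.11,0.05,0],90],[[-6,30,15],[-0.23,0.1,0],90],[[-10,45,20],[-0.35,0.15,0],90],[[-15,60,20],[-0.47,0.205,0],90],[[-20,75,20],[-0.53,0.23,0],90]]'

```text
t: 15.65
tool_pos: [0.4096, -0.083, 0.403]
orientation: [-90.4, -0.2, -23.6]
force: [-0.1, 0.2, 0.4]
finger_gap: 0.0901
```

```bash
python3 -c "
from h import *
print(bot.get_state()['tool_pos'],bot.get_state()['q'],bot.get_state()['orientation']);viewpose(.33)"
```

```text
[ 0.40955701 -0.08301212  0.40300912] [-26.80654245 -23.91106519 104.6938341   -0.41210283  98.99735862
  -3.29429634] [-90.41876032  -0.19636201 -23.57675812]
det 1.0 tcp [0.527 0.172 0.167] cam [0.365 0.243 0.247]
[118.0, 255.0, -236.0] [-0.802, -0.31, 1.482]
```

apply_moves --moves '[[[0,20,0],[-0.054,-0.02,0.1],90],[[0,40,0],[-0.107,-0.04,0.2],90],[[0,60,0],[-0.16,-0.06,0.3],90],[[0,80,0],[-0.214,-0.082,0.395],90],[[0,100,0],[-0.267,-0.103,0.494],90]]'

```text
t: 16.15
tool_pos: [0.4093, 0.0178, 0.4029]
orientation: [-104.6, -8.4, 6.2]
force: [0.2, -0.6, 0.8]
finger_gap: 0.0899
```

apply_moves --moves '[[[0,20,0],[-0.054,-0.02,0.1],90],[[0,40,-10],[-0.107,-0.04,0.2],90],[[0,60,-25],[-0.16,-0.06,0.3],90],[[5,80,-40],[-0.214,-0.082,0.395],90],[[10,100,-60],[-0.267,-0.103,0.494],90]]'

```text
t: 16.65
tool_pos: [0.4193, 0.1188, 0.343]
orientation: [-121.2, -8.3, 37.4]
force: [0.6, -0.5, -0.2]
finger_gap: 0.0897
```

```bash
python3 -c "
from h import *
print(bot.get_state()['tool_pos'],bot.get_state()['q'],bot.get_state()['orientation']);viewpose(.33)"
```

```text
[0.41932463 0.11882463 0.34302433] [ 17.40319003 -31.03044812 119.72075176 -27.55777623  74.15277056
 -14.06371168] [-121.2111476    -8.26255886   37.37298422]
det 1.0 tcp [0.527 0.172 0.167] cam [0.365 0.243 0.247]
[108.0, 53.0, -176.0] [-0.264, -0.101, 0.486]
```

apply_moves --moves '[[[15,15,-35],[-0.054,-0.02,0.1],90],[[35,25,-70],[-0.107,-0.04,0.2],90],[[55,35,-105],[-0.16,-0.06,0.3],90],[[78,45,-138],[-0.214,-0.082,0.395],90],[[95,53,-165],[-0.264,-0.101,0.486],90]]'

```text
t: 17.15
tool_pos: [0.5141, 0.1723, 0.1756]
orientation: [-135.0, 0.2, 66.7]
force: [0.7, -0.4, 1.1]
finger_gap: 0.09
```

```bash
python3 -c "
from h import *
viewpose(.33)
m=imaging.camera_model('wrist');im=imaging.get_image('wrist')
for th in(.56,.64,.72):
  h=.133-.08*th;print(th,h,proj(own([[.125,.0,h],[.125,0,h-.0045-.016],[.125,.029,.06],[.125,0,.02]],x0),m).round(1).tolist())
cv2.imwrite('pics/w7full.png',im[:,:,::-1])
c=im[60:320,170:400];cv2.imwrite('pics/w7.png',cv2.resize(c,None,fx=2.3,fy=2.3,interpolation=cv2.INTER_CUBIC)[:,:,::-1])
"
```

```text
det 1.0 tcp [0.527 0.172 0.167] cam [0.365 0.243 0.247]
[13.0, -1.0, -9.0] [0.003, -0.002, -0.005]
0.56 0.0882 [[287.2, 216.5], [287.1, 199.1], [287.6, 175.9], [286.9, 162.6]]
0.64 0.08180000000000001 [[287.2, 211.0], [287.1, 193.9], [287.6, 175.9], [286.9, 162.6]]
0.72 0.07540000000000001 [[287.1, 205.5], [287.0, 188.8], [287.6, 175.9], [286.9, 162.6]]
```

View pics/w7.png

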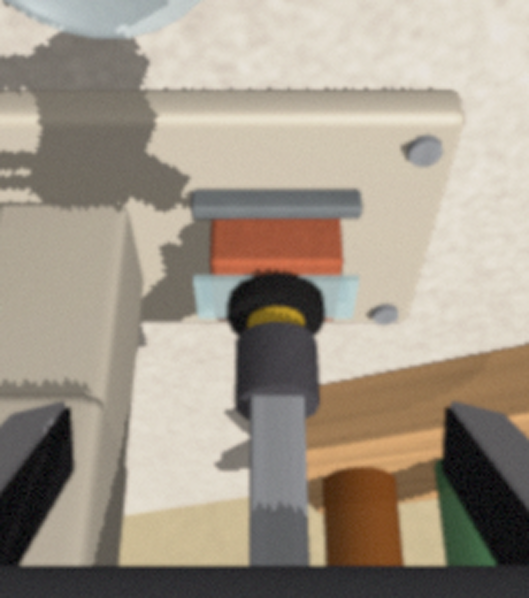

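```bash
python3 -c "
from h import *
im=cv2.imread('pics/w7full.png')[:,:,::-1].astype(int)
for c in (285,289,293): print(c,[(r,*im[r,c]) for r in range(174,210)])
m=imaging.camera_model('wrist')
print(m['cam_to_world'].round(3).tolist())
for h in (.0819,):
  for comp in (2,4,6,8,10):
    zd=h-.016+comp/1e3
    print(comp,proj(own([[.125,.0196,h],[.125,.0133,zd],[.125,.022,zd],[.125,.022,zd-.012],[.125,.0133,h]],x0),m)[:,1].round(1))
"
```

```text
285 [(174, np.int64(205), np.int64(109), np.int64(74)), (175, np.int64(197), np.int64(105), np.int64(73)), (176, np.int64(176), np.int64(95), np.int64(66)), (177, np.int64(138), np.int64(75), np.int64(52)), (178, np.int64(100), np.int64(56), np.int64(39)), (179, np.int64(57), np.int64(36), np.int64(27)), (180, np.int64(31), np.int64(26), np.int64(24)), (181, np.int64(22), np.int64(24), np.int64(22)), (182, np.int64(28), np.int64(27), np.int64(26)), (183, np.int64(27), np.int64(26), np.int64(27)), (184, np.int64(28), np.int64(27), np.int64(24)), (185, np.int64(29), np.int64(25), np.int64(25)), (186, np.int64(35), np.int64(30), np.int64(31)), (187, np.int64(34), np.int64(30), np.int64(33)), (188, np.int64(32), np.int64(31), np.int64(30)), (189, np.int64(34), np.int64(32), np.int64(31)), (190, np.int64(33), np.int64(33), np.int64(32)), (191, np.int64(34), np.int64(35), np.int64(32)), (192, np.int64(45), np.int64(42), np.int64(31)), (193, np.int64(80), np.int64(66), np.int64(31)), (194, np.int64(121), np.int64(98), np.int64(30)), (195, np.int64(126), np.int64(103), np.int64(30)), (196, n
[... 3844 characters left out ...]
4(64), np.int64(62)), (202, np.int64(66), np.int64(64), np.int64(69)), (203, np.int64(67), np.int64(66), np.int64(69)), (204, np.int64(68), np.int64(69), np.int64(70)), (205, np.int64(69), np.int64(66), np.int64(70)), (206, np.int64(69), np.int64(65), np.int64(70)), (207, np.int64(67), np.int64(65), np.int64(69)), (208, np.int64(71), np.int64(68), np.int64(73)), (209, np.int64(69), np.int64(65), np.int64(72))]
[[0.396, 0.49, 0.777, 0.354], [0.918, -0.201, -0.341, 0.239], [-0.011, 0.848, -0.529, 0.252], [0.0, 0.0, 0.0, 1.0]]
2 [207.9 199.2 194.2 184.1 211.4]
4 [207.9 200.9 195.9 185.7 211.4]
6 [207.9 202.6 197.7 187.4 211.4]
8 [207.9 204.4 199.4 189.1 211.4]
10 [207.9 206.1 201.2 190.8 211.4]
```

```bash
python3 -c "
from h import *
viewpose(.31,26);print(bot.get_state()['q'])
print(own([[0,0,0]],x0))"
```

```text
det 1.0000000000000002 tcp [0.523 0.174 0.124] cam [0.346 0.251 0.142]
[11.0, 2.0, -46.0] [-0.125, -0.315, -0.004]
[ 21.35053211 -10.4189172  127.47246034 -50.60239576  40.1473277
 -12.23940658]
[[0.57289589 0.01534323 0.        ]]
```

```bash
cat > fit.py <<'E'
from h import *
im=cv2.imread('pics/w7full.png')[:,:,::-1].astype(float);m=imaging.camera_model('wrist')
Y=im[...,:2].mean(2)-im[...,2]; G=im.mean(2)
def cross(v,lv,up=True):
    for i in range(len(v)-1):
        if (v[i]<lv<=v[i+1]) if up else (v[i]>=lv>v[i+1]): return i+(lv-v[i])/(v[i+1]-v[i])
    return np.nan
for r in (195,197,198):  # yellow width
    v=Y[r,265:315];k=np.where(v>25)[0];print('yel',r,265+k.min(),265+k.max())
for r in (206,210,215): print('slv',r,G[r,266:280].round().astype(int).tolist(),G[r,300:315].round().astype(int).tolist())
for r in (185,190,195): print('disc',r,G[r,262:276].round().astype(int).tolist(),G[r,302:316].round().astype(int).tolist())
for c in range(270,312,2):
    s=G[183:210,c];y=Y[183:205,c];pk=y.max()
    print(c,'rimblk',round(183+cross(s,46),2),'ystart',round(183+cross(y,pk/2),2) if pk>30 else '','yend',round(183+y.argmax()+cross(y[y.argmax():],pk/2,False),2) if pk>30 else '','pk',round(pk))
E
python3 fit.py
```

```text
yel 195 280 300
yel 197 278 302
yel 198 278 302
slv 206 [209, 209, 209, 209, 210, 206, 175, 116, 64, 42, 44, 48, 48, 50] [74, 72, 74, 69, 74, 82, 122, 177, 205, 211, 213, 216, 217, 215, 215]
slv 210 [213, 211, 210, 210, 212, 197, 138, 72, 44, 44, 44, 46, 45, 46] [73, 71, 71, 71, 68, 66, 72, 120, 183, 210, 213, 212, 214, 216, 214]
slv 215 [210, 210, 213, 212, 211, 200, 139, 74, 43, 45, 46, 50, 51, 50] [74, 69, 70, 72, 68, 69, 69, 99, 163, 203, 214, 214, 211, 211, 210]
disc 185 [182, 180, 178, 181, 180, 179, 181, 176, 157, 122, 76, 37, 22, 21] [33, 33, 32, 30, 37, 62, 109, 150, 173, 179, 179, 179, 178, 179]
disc 190 [181, 179, 178, 181, 178, 180, 157, 104, 42, 20, 22, 19, 25, 25] [40, 34, 30, 34, 30, 31, 29, 51, 101, 157, 175, 181, 179, 179]
disc 195 [195, 186, 184, 180, 179, 169, 124, 69, 36, 29, 29, 31, 24, 23] [39, 35, 37, 31, 31, 36, 36, 34, 69, 130, 168, 178, 180, 184]
270 rimblk 199.31 ystart  yend  pk 18
272 rimblk 202.88 ystart  yend  pk 8
274 rimblk 204.87 ystart  yend  pk 2
276 rimblk nan ystart  yend  pk 7
278 rimblk 197.05 ystart 196.66 yend 201.83 pk 59
280 rimblk 194.98 ystart 195.11 yend 201.01 pk 76
282 rimblk 193.86 ystart 194.12 yend 200.41 pk 80
284 rimblk 192.79 ystart 193.35 yend 200.01 pk 80
286 rimblk 192.09 ystart 192.87 yend 199.42 pk 95
288 rimblk 191.5 ystart 192.45 yend 199.21 pk 97
290 rimblk 191.54 ystart 192.55 yend 199.12 pk 110
292 rimblk 191.55 ystart 192.72 yend 199.12 pk 112
294 rimblk 192.09 ystart 192.79 yend 199.08 pk 116
296 rimblk 192.37 ystart 193.55 yend 199.26 pk 121
298 rimblk 193.1 ystart 194.12 yend 199.75 pk 118
300 rimblk 194.22 ystart 195.45 yend 200.54 pk 110
302 rimblk 196.39 ystart 197.03 yend 201.09 pk 53
304 rimblk 202.76 ystart  yend  pk 4
306 rimblk 203.4 ystart  yend  pk 4
308 rimblk 201.06 ystart  yend  pk 13
310 rimblk nan ystart  yend  pk 18
```

```bash
cat > fit2.py <<'E'
from h import *
m=imaging.camera_model('wrist');D=np.array([[278,196.66,201.83],[280,195.11,201.01],[282,194.12,200.41],[284,193.35,200.01],[286,192.87,199.42],[288,192.45,199.21],[290,192.55,199.12],[292,192.72,199.12],[294,192.79,199.08],[296,193.55,199.26],[298,194.12,199.75],[300,195.45,200.54]])
ph=np.linspace(-1.4,1.4,141)
def curve(r,z,du,dv):
    q=proj(own(np.c_[.125+r*np.sin(ph),r*np.cos(ph),0*ph+z],x0),m)+[du,dv];return q
def res(p,full=False):
    comp,rs,rt,rd,du,dv,h=p[0]*1e-3,p[1]*1e-3,p[2]*1e-3,p[3]*1e-3,p[4],p[5],p[6]*1e-3
    zd=h-.016+comp
    a=curve(rt,zd,du,dv);b=curve(rs,h,du,dv);i=np.argsort(a[:,0]);j=np.argsort(b[:,0])
    w=lambda r,z:np.ptp(proj(own([[.125-r,0,z],[.125+r,0,z]],x0),m)[:,0])
    d=curve(rd,zd-.012,du,dv)
    return np.r_[np.interp(D[:,0],a[i,0],a[i,1])-D[:,1],np.interp(D[:,0],b[j,0],b[j,1])-D[:,2],2*(w(rs,h+.008)-34.6),2*(w(rt,h-.005)-25.3),2*(w(rd,zd)-41.2),1*(d[:,1].min()-177.8),(p[6]-81.8)/2,(p[3]-22)*10]
r=least_squares(res,[4,19,13,22,3,-8,81.8]);J=r.jac;print(r.x.round(2),np.sqrt(np.diag(np.linalg.inv(J.T@J))).round(2)*.4);print(r.fun.round(2))
E
python3 fit2.py
```

```text
[ 5.63 17.02 12.71 21.84  0.29 -8.06 79.5 ] [0.22  0.1   0.1   0.036 0.188 0.708 0.772]
[ 0.37 -0.01 -0.1  -0.03  0.    0.17 -0.01 -0.08  0.12 -0.17 -0.   -0.2
 -0.21 -0.24 -0.26 -0.31 -0.03  0.    0.04  0.1   0.33  0.47  0.44  0.29
  0.08  0.08  3.98 -0.68 -1.15 -1.61]
```

apply_moves --moves '[[[-15,5,25],[0,0,0],90],[[-30,10,50],[0,0,0],90],[[-45,15,75],[0,0,0],90],[[-60,20,100],[0,0,0],90],[[-60,20,100],[0,0,0],90]]'

```text
t: 17.7
tool_pos: [0.4523, 0.1925, 0.2746]
orientation: [-134.9, 0.2, 66.8]
force: [0.0, 0.8, 0.7]
finger_gap: 0.0899
```

```bash
python3 -c "
from h import *
s=bot.get_state();print(s['t'],s['force'],s['tool_pos'])
a=imaging.get_image('scene');b=imaging.get_image('top')
o=np.zeros((600,800,3),np.uint8);o[:300,:400]=cv2.resize(b,(400,300));o[300:,:400]=cv2.resize(a,(400,300));o[:,412:]=cv2.resize(a[120:220,230:295],(388,600),interpolation=cv2.INTER_CUBIC)
cv2.imwrite('pics/w8.png',o[:,:,::-1])
"
```

```text
17.7 [0.03889096 0.75870284 0.68557027] [0.45226682 0.19251703 0.27460453]
```

View pics/w8.png

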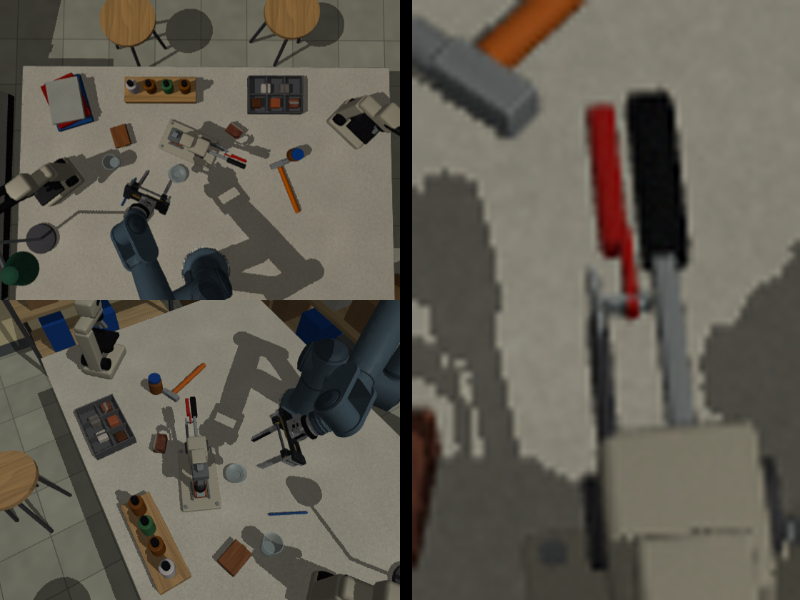

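```bash
python3 -c "
from cell import order
print(order.sign_off())"
```

```text
the job is handed in; nothing more can be done
None
```

The stone is clamped, the lever is locked down and stays there by itself, and the job is handed in after about 18 s of robot time. The foot presses with about 13 N by my best camera estimate, a little under the 15 N asked for.

**What I did:** I squeezed the release in the grip (fingers at about 32 mm) and swung the lever down slowly. The foot touched at about 0.58 rad. I went a little past the 0.64 notch and opened the fingers. The lever should then have crept up into that notch, but I inferred which notch from the arm's geometry rather than seeing it. The hand then moved clear.

**Last checks:**
- **Lever:** it was still down more than 3 s after I let go.
- **Release:** the red bar stands out from the black grip by about as much as at the start.
- **Bench:** the other things look unmoved in the final pictures, and the force on the tool reads about zero.

**Where the estimates disagreed:** foot compression from the close-up was 5 to 5.6 mm, or about 13 N. A first rough reading of the same picture gave 3.8 mm, about 11 N, and the arm geometry gave about 12 N. The wrist force was ambiguous, giving 9 to 17 N depending on assumptions. By the camera and geometry estimates the next notch down would have given over 20 N, so I kept this one. The yellow band is therefore about a third hidden rather than fully half.

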